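# Fit the keyed filler cap to the rocker cover on the car-parts stall

### The job

On the stall lies an aluminium engine rocker cover with an open oil filler neck. Pick out the filler cap that belongs to it (the smaller of the two caps that have a key lug on the side), turn it so that its lug lines up with the slot in the neck, and seat it fully home, its rim down on the neck. Leave the other two caps standing where they are.

Things in the scene. Friction and masses are not known exactly. Their poses are not given: they have to be found in the camera images.
- keyed_cap: The right cap: loose, dark plastic, 90 g, upright on the table, 62 mm high. Origin: centre of the underside; z up, x to the lug. Round plug 42 mm wide (32 at the foot), z 0-20; rim 60 mm wide, z 20-28; grip bar on top 44 (along x) by 16 mm, z 28-62. One lug, 12 mm wide, V-shaped below, out to 44 mm from the axis at +x (14 past the rim), z 1-28, seen from above.
- neck (a point): Centre of the filler neck's mouth, 87 mm up; z up, x out through its slot. Dark steel wall 22 mm high, 52 inside, 64 outside, slot 22 wide at +x between cheeks reaching 48 from the axis. On a fixed aluminium cover 150 (x) by 400, 65 high, 80 to -y and 320 to +y of the axis. Home: rim on the neck, cap underside 20 mm below this point; with the lug not in the slot, about 20 higher.
- plain_cap: Bystander: dark cap of the same sizes as the right one (62 mm high, rim 60 mm in diameter, same grip bar along x) but without any lug. Origin: centre of the plug's underside. Stays where it is.
- wide_cap: Bystander: dark cap with a lug along +x (to 56 mm from the axis) but too big for the neck: plug 68 mm, rim 84 mm in diameter, grip bar 68 mm long and 16 mm wide, 62 mm high. Origin: centre of the plug's underside. Stays where it is.
Mind the look-alikes: they are no part of the job. What is shaped like the keyed_cap but turquoise or white is not meant.

How it is judged:
By the outcome, as a careful person would: the job done as asked, in the order asked, and still so for the second after the job is handed in, with the robot touching nothing.
It also fails if it takes over 35 s, if anything falls off the work surface, if the arm or the gripper's body presses on something with over 40 N, if the wrist force passes 120 N, or if a joint passes its speed limit or range.

### The arm

A 7-joint arm with a two-finger parallel gripper is mounted at the origin on the work surface. World frame = base frame: x ahead of the robot, y to its left, z up, the work surface at z = 0. Lengths are in m, angles in rad, forces in N, time in s.
With the tool pointing down it reaches from about 0.4 to 0.9 m from the base axis. Payload 5.6 kg.
Tool frame: the origin (TCP) lies at the very end of the fingers, on their centre line; the grasp point (between the pads) lies 19 mm behind it; z points along the fingers, y is the line along which they close (so a half turn about z gives the same grasp; the last joint's range is limited). The gripper opens to 92 mm and grips with 3 to 60 N. Pads are 20 mm wide; open, the fingers measure 128 mm over their backs; the gripper's body (75 mm by 189 mm) begins 69 mm behind the grasp point.
Start: joints at [1.088, 0.468, -0.012, 1.603, 0.006, 1.071, -0.056], TCP at [0.277, -0.588, 0.215] pointing down, gripper open.
Joint ranges: [-2.53, 2.53], [-0.31, 2.02], [-1.57, 1.55], [0.28, 2.44], [-1.29, 4.43], [0.15, 1.84], [-2.92, 2.92]. Speed limits (rad/s): [2.57, 2.57, 3.14, 3.14, 3.14, 3.14, 3.14].

### API

Orientations are given as [roll, pitch, yaw] about the fixed x, y, z axes, in that order (R = Rz(yaw) Ry(pitch) Rx(roll)).
In Python, from cell import sense, snapshot, arm gives the robot as it stands.
- The arm moves only by the tool step_arm, never from a script. Its argument "deltas" is one flat list of numbers, 7 for each row, row after row: the turn, a rotation vector about the tool's x, y, z in degrees, then the shift along the tool's x, y, z in mm, then the opening in per cent of the stroke, from 0 (shut) to 100 (fully open). In form: [wx, wy, wz, x, y, z, grip, wx, wy, wz, x, y, z, grip, ...]. A call has 1 to 20 rows; each row shifts and turns the commanded pose from where the row before left it, along the tool's axes as they then stand; what a row does not reach is not made up. A row lasts 1/10 s, in which the tool goes at most 50 mm and 8.59 degrees, less where a joint would pass 70% of its speed; a pose out of reach is approached as far as the arm can. A call is refused whole if a number of a shift passes 50 or a number of a turn 8.59, either way. A call with a gripper value outside its range is refused whole. The fingers move at their own pace and stop on an object; the grip force is fixed at half the most. Time passes only in rows, so rows that do not move let the fingers close. It gives the time, the measured TCP pose, the force, the opening and the grip force at its end, in the units of the state.
- sense(): the state, without advancing time (a new reading comes with each control period).
- snapshot(name): name is "scene" or "top" or "wrist"; returns a dict with "color" (384x512x3 uint8, red, green, blue), "fx", "fy", "cx", "cy" (pixels), "k1" (the pictures are not rectified: a ray, as slopes to the right and down, at radius r is drawn at 1 + k1 r^2 times it, then the intrinsics apply), "pose" (4x4, takes a point from camera to world coordinates). Camera axes: x right, y down, z forward; pixel columns grow to the right and rows downward; lengths in m; the calibration is good to about 2 mm. A picture is of the moment at which its call begins. There is no depth.
- arm.hand_in(): hands the job in; it is judged then, once.
The state is a dict: "time_s": time; "q": joint angles; "qd": joint speeds; "effort": joint torques, N m; "ee_pos": TCP position; "ee_rot": TCP orientation; "contact_force": force on the tool from outside, world axes, zero at the start; "moment": the same for the moment, N m; "gripper_width": finger opening in m; "gripper_force": force on a finger pad.
Only numpy, scipy, OpenCV 4.12 (cv2) and the standard library are available. Lean on these libraries where they do the work, as an engineer would, in place of code of your own. Each camera call takes 0.05 s, during which the arm holds its last target. There are 200 camera calls.

## Working session

There is one attempt and no reset: what is moved stays moved. The work goes in short steps, Python scripts to look and compute and a tool call to move; the robot and the scene stay as the last step left them, time stands still between calls to the robot, and variables do not carry over. Pictures are saved under pics/ and viewed, at most 10 in all, crops included, and the job is handed in when it is done.

Besides the shell and the picture viewer there is one more tool, called after "Call:" as a command line: name --argument value ..., lists and objects as JSON in quotes. step_arm: Moves the arm, as the interface text tells. Its arguments: {"type":"object","properties":{"deltas":{"type":"array"}},"required":["deltas"]}

```bash
mkdir -p pics
cat > h.py <<'E'
import numpy as np, cv2
from cell import sense, snapshot, arm
def ray(s,u,v):
    K=np.array([[s['fx'],0,s['cx']],[0,s['fy'],s['cy']],[0,0,1.]])
    x,y=(u-s['cx'])/s['fx'],(v-s['cy'])/s['fy']
    a,b=x,y
    for _ in range(20):
        f=1+s['k1']*(a*a+b*b); a,b=x/f,y/f
    P=np.array(s['pose']); return P[:3,3],P[:3,:3]@np.array([a,b,1.])
def onz(s,u,v,z):
    o,d=ray(s,u,v); return o+d*(z-o[2])/d[2]
def proj(s,p):
    P=np.array(s['pose']); c=P[:3,:3].T@(np.array(p)-P[:3,3]); a,b=c[:2]/c[2]
    f=1+s['k1']*(a*a+b*b); return s['cx']+s['fx']*a*f, s['cy']+s['fy']*b*f
def save(s,n): cv2.imwrite('pics/'+n+'.png',s['color'][:,:,::-1])
E
python3 - <<'E'
from h import *
a=snapshot('top');b=snapshot('scene')
import pickle;pickle.dump((a,b),open('s0.pkl','wb'))
for s in (a,b): print({k:s[k] for k in s if k!='color'})
im=np.vstack([a['color'],b['color']])
save(a,'top0');save(b,'scene0');print(sense())
E
```

```text
{'fx': 377.551425570099, 'fy': 377.551425570099, 'cx': 255.7281593480946, 'cy': 190.05941235678895, 'k1': -0.09756343675025217, 'pose': array([[-0.0146025 , -0.9857752 ,  0.16743361,  0.45445425],
       [-0.99973418,  0.01738205,  0.01514734, -0.07238549],
       [-0.01784221, -0.16716791, -0.98576698,  0.87369998],
       [ 0.        ,  0.        ,  0.        ,  1.        ]])}
{'fx': 394.58014318692176, 'fy': 394.58014318692176, 'cx': 260.14317530793596, 'cy': 191.3596825652606, 'k1': -0.10595707432010609, 'pose': array([[-0.14464974,  0.7852082 , -0.60210011,  1.10613434],
       [ 0.98948103,  0.11359768, -0.08957039,  0.0233155 ],
       [-0.00193423, -0.60872297, -0.79338049,  0.77602849],
       [ 0.        ,  0.        ,  0.        ,  1.        ]])}
{'time_s': 0.1, 'q': array([ 1.08800908,  0.4682812 , -0.01162533,  1.60349872,  0.00604484,
        1.07140605, -0.05630575]), 'qd': array([ 0.00040863, -0.00350527, -0.00087247, -0.00264892,  0.00089568,
        0.00143142,  0.00207647]), 'effort': array([ 7.52499272e-04, -5.21650672e+01, -1.24762324e-02, -2.44367588e+01,
       -5.67446463e-02,  1.40849457e-02,  1.83641288e-05]), 'ee_pos': array([ 0.27645846, -0.58771352,  0.21375434]), 'ee_rot': array([-3.14003966e+00,  1.42674379e-04,  4.39758576e-01]), 'contact_force': array([ 0.08760484, -0.68023343, -1.22408131]), 'moment': array([-0.0068949 , -0.04218636,  0.09884951]), 'gripper_force': 0.0, 'gripper_width': 0.09217882781226934}
```

View pics/top0.png

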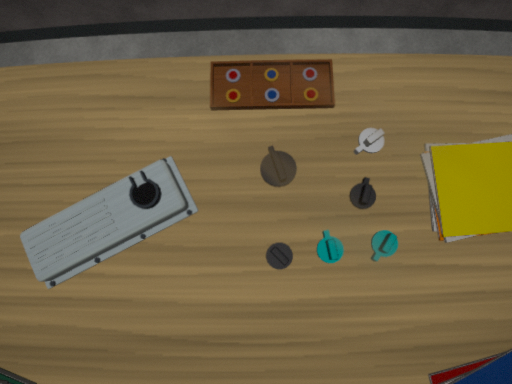

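View pics/scene0.png

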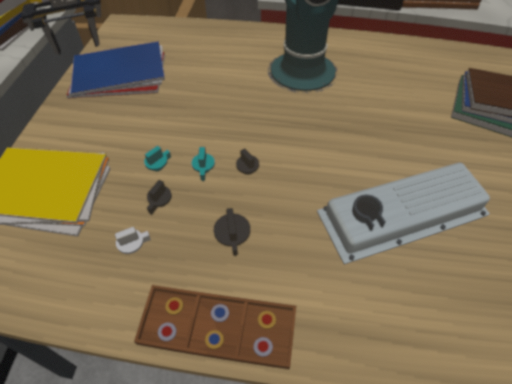

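Top view: the dark caps are wide with lug (278,168), small with lug (363,194) and plain (280,256). The look-alikes are turquoise (330,248) and (385,244), and white (371,140). The neck is at (145,193) with its slot towards the upper left. I choose (363,194) and check it in a close crop.

Run:
```python
from h import *
import pickle
a,b=pickle.load(open('s0.pkl','rb'))
def crop(s,u,v,r=25): return cv2.resize(s['color'][v-r:v+r,u-r:u+r],(390,290) if 0 else (300,300),interpolation=cv2.INTER_CUBIC)
im=np.vstack([np.hstack([crop(a,363,194),crop(a,142,190)]),np.hstack([crop(b,159,196),crop(b,369,210)])])
cv2.imwrite('pics/c.png',np.clip(im[:,:,::-1]*1.5,0,255))
for s,pts in ((a,[('k',363,194),('n',145,193)]),(b,[('k',159,196),('n',369,210)])):
    h=s['color'].max(2); 
    for n,u,v in pts:
        m=(h<75).astype(np.uint8); N,L,st,c=cv2.connectedComponentsWithStats(m)
        w=[i for i in range(1,N) if st[i,4]>60 and np.hypot(*(c[i]-[u,v]))<15]
        for i in w: print(n,st[i],c[i],onz(s,*c[i],.087 if n=='n' else .03))
```

```text
k [350 177  26  32 568] [362.58978873 194.50528169] [ 0.58325268 -0.30172394  0.03      ]
n [129 171  32  38 726] [144.69283747 193.06473829] [0.58574273 0.17749045 0.087     ]
k [148 181  23  33 457] [158.00437637 196.35886214] [ 0.58958641 -0.2991893   0.03      ]
n [353 196  31  33 657] [367.64079148 210.03196347] [0.60012072 0.18043426 0.087     ][ WARN:0@0.305] global loadsave.cpp:1063 imwrite_ Unsupported depth image for selected encoder is fallbacked to CV_8U.
```

View pics/c.png

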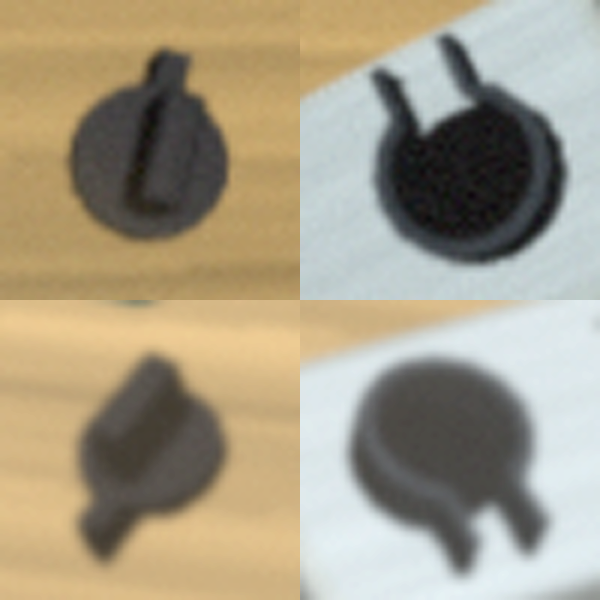

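Keyed cap confirmed: the rim is 60 mm class, with one lug in line with the bar. The neck slot is visible between the two cheeks. Now I'll turn the pixels into positions.

Run:
```python
from h import *
import pickle
a,b=pickle.load(open('s0.pkl','rb'))
def f(n,s,c,l,z):
    p=onz(s,*c,z);q=onz(s,*l,z);d=q-p;print(n,p.round(4),'yaw',np.degrees(np.arctan2(d[1],d[0])).round(1),'len',np.hypot(*d[:2]).round(4))
f('k top',a,(362.5,195.6),(366,177.8),.028);f('k sc',b,(158.9,194.7),(150.6,211.9),.028)
f('n top',a,(143.9,192.9),(136.1,174.1),.087);f('n sc',b,(367.8,207.1),(376.4,227.1),.087)
# two rays
for n,u,v in(('k',(362.5,195.6),(158.9,194.7)),('n',(143.9,192.9),(367.8,207.1))):
    o,d=ray(a,*u);p,e=ray(b,*v);t=np.linalg.lstsq(np.c_[d,-e],p-o,rcond=None)[0];print(n,o+d*t[0],p+e*t[1])
s=snapshot('wrist');print(s['pose'],s['fx'],sense()['ee_pos'])
```

```text
k top [ 0.581  -0.3019  0.028 ] yaw -14.6 len 0.0425
k sc [ 0.5831 -0.2994  0.028 ] yaw -4.9 len 0.0513
n top [0.5861 0.1792 0.087 ] yaw 24.3 len 0.0456
n sc [0.5923 0.1809 0.087 ] yaw 19.2 len 0.0518
k [ 0.58140027 -0.30255069  0.02562748] [ 0.58104425 -0.30066196  0.02506159]
n [0.58731832 0.18151095 0.0798994 ] [0.58722179 0.18247835 0.08019267]
[[ 0.42527146 -0.87414253 -0.23456132  0.34148086]
 [-0.90506423 -0.41122927 -0.10839381 -0.55710002]
 [-0.00170684  0.25838985 -0.96603922  0.38445014]
 [ 0.          0.          0.          1.        ]] 292.8972330530772 [ 0.27647589 -0.5877996   0.21385563]
```

Call:
step_arm --deltas '[0,0,0,40,-13,0,100,0,0,0,40,-13,0,100,0,0,0,40,-13,0,100,0,0,0,40,-13,0,100,0,0,0,40,-13,0,100,0,0,0,40,-13,0,100,0,0,0,40,-13,0,100,0,0,0,40,-13,0,100,0,0,0,40,-13,0,100,0,0,0,38,-13,0,100,0,0,7.2,0,0,0,100,0,0,7.2,0,0,0,100,0,0,7.2,0,0,0,100,0,0,7.2,0,0,0,100,0,0,7.2,0,0,0,100,0,0,0,0,0,0,100,0,0,0,0,0,0,100]'

```text
time_s: 1.85
ee_pos: [0.5814, -0.3009, 0.2143]
ee_rot: [3.142, 0.001, -0.185]
contact_force: [-0.2, 0.1, -0.6]
gripper_width: 0.0922
gripper_force: 0.0
```

Run:
```python
from h import *
import pickle
s=snapshot('wrist');pickle.dump(s,open('w1.pkl','wb'));save(s,'w1')
e=sense();print(e['ee_pos'],np.degrees(e['ee_rot']),proj(s,[.581,-.301,.028]))
```

```text
[ 0.58144446 -0.30096691  0.21438122] [-1.79995656e+02  1.99638182e-02 -1.06468088e+01] (np.float64(254.72485052739805), np.float64(172.64031561926168))
```

View pics/w1.png

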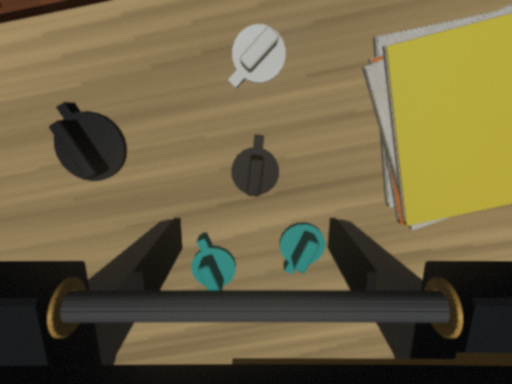

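Wrist view: the cap sits at (255,172), lug up at (258,136), and there is clear room for the fingers left and right. Refining its position and yaw by mask.

Run:
```python
from h import *
import pickle
s=pickle.load(open('w1.pkl','rb'))
m=(s['color'].max(2)<75).astype(np.uint8);m[210:]=0
N,L,st,c=cv2.connectedComponentsWithStats(m)
i=L[178,255];print(st[i],c[i])
k=(L==i).astype(np.uint8)
disk=cv2.morphologyEx(k,cv2.MORPH_OPEN,cv2.getStructuringElement(cv2.MORPH_ELLIPSE,(25,25)))
cs,_=cv2.findContours(disk,0,1);E=cv2.fitEllipse(max(cs,key=len));print(E)
p=onz(s,*E[0],.026);print('centre',p)
for r in (150,146,142,139):
    u=np.nonzero(k[r])[0]
    if len(u): q=onz(s,u.mean(),r,.028);d=q-p;print(r,u.min(),u.max(),np.degrees(np.arctan2(d[1],d[0])),np.hypot(*d[:2]))
ys=np.nonzero(k)[0];print(ys.min())
```

```text
[ 232  135   46   61 1798] [254.89822024 169.49833148]
((254.6849822998047, 171.1251678466797), (45.003517150878906, 45.88655471801758), 8.60107135772705)
centre [ 0.5825008  -0.30123096  0.026     ]
150 245 264 -10.161792071155258 0.026517690590365225
146 254 261 -16.857098779573384 0.031536863488519314
142 254 262 -16.965431480610775 0.0363730489357966
139 255 262 -17.243450199431642 0.039994526752957095
135
```

Call:
step_arm --deltas '[0,0,6.3,1,0,20,100,0,0,0,0,0,30,100,0,0,0,0,0,35,100,0,0,0,0,0,35,100,0,0,0,0,0,30,100,0,0,0,0,0,20,100,0,0,0,0,0,11,100,0,0,0,0,0,0,50,0,0,0,0,0,0,0,0,0,0,0,0,0,0,0,0,0,0,0,0,0,0,0,0,0,0,0,0,0,0,0,0,0,0,0,0,0,0,0,0,0,0]'

```text
time_s: 3.3
ee_pos: [0.5826, -0.3013, 0.0338]
ee_rot: [3.141, -0.0, -0.298]
contact_force: [0.6, 0.1, 0.1]
gripper_width: 0.0383
gripper_force: 0.0
```

Call:
step_arm --deltas '[0,0,0,0,0,0,0,0,0,0,0,0,0,0,0,0,0,0,0,0,0,0,0,0,0,0,0,0,0,0,0,0,0,0,0]'

```text
time_s: 3.8
ee_pos: [0.5825, -0.3013, 0.0335]
ee_rot: [3.142, 0.0, -0.299]
contact_force: [0.6, -0.6, 0.1]
gripper_width: 0.0157
gripper_force: 30.0
```

Call:
step_arm --deltas '[0,0,0,0,0,-15,0,0,0,0,0,0,-30,0,0,0,0,0,0,-40,0,0,0,0,0,0,-40,0,0,0,0,0,0,-25,0,0,0,0,-10,-20,0,0,0,0,0,-20,-40,0,0,0,0,0,-21,-41,0,0,0,0,0,-21,-41,0,0,0,0,0,-21,-41,0,0,0,0,0,-21,-41,0,0,0,0,0,-21,-41,0,0,0,0,0,-21,-41,0,0,0,0,0,-21,-41,0,0,0,0,0,-20,-38,0,0,0,0,0,-10,-20,0,0,0,0,-7.8,0,0,0,0,0,0,-7.8,0,0,0,0,0,0,-7.8,0,0,0,0,0,0,-7.8,0,0,0,0]'

```text
time_s: 5.8
ee_pos: [0.5039, 0.1467, 0.1846]
ee_rot: [3.141, -0.001, 0.252]
contact_force: [0.6, 0.3, -0.4]
gripper_width: 0.0157
gripper_force: 30.0
```

Call:
step_arm --deltas '[0,0,-7.8,0,0,0,0,0,0,0,0,0,0,0,0,0,0,0,0,0,0,0,0,0,0,0,0,0]'

```text
time_s: 6.2
ee_pos: [0.5038, 0.1465, 0.1839]
ee_rot: [3.141, -0.0, 0.38]
contact_force: [0.6, 0.1, -0.2]
gripper_width: 0.0155
gripper_force: 30.0
```

Run:
```python
from h import *
import pickle
s=snapshot('wrist');pickle.dump(s,open('w2.pkl','wb'));save(s,'w2')
e=sense();print(e['ee_pos'],np.degrees(e['ee_rot']),proj(s,[.587,.1805,.087]),e['gripper_width'])
```

```text
[0.50378363 0.14660752 0.18381418] [ 1.79986596e+02 -1.05045544e-02  2.17885186e+01] (np.float64(254.0900152208556), np.float64(90.94716832011385)) 0.015566381199561038
```

View pics/w2.png

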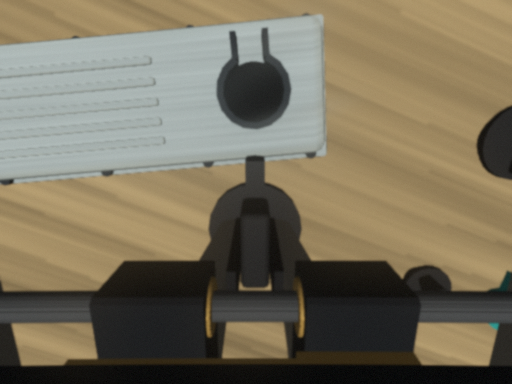

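Wrist view: the cap is held straight, rim at (255,222) and lug up at col 255. The neck is at (254,90) with cheeks at (235,40) and (266,38). Measuring both.

Run:
```python
from h import *
import pickle
s=pickle.load(open('w2.pkl','rb'))
g=s['color'].max(2);print(g[90,212:296]);print(g[60:135,254])
m=(g<95).astype(np.uint8);m[140:]=0
N,L,st,c=cv2.connectedComponentsWithStats(m);i=L[95,254];k=(L==i).astype(np.uint8);print(st[i])
def fit(k,n):
    d=cv2.morphologyEx(k,cv2.MORPH_OPEN,cv2.getStructuringElement(cv2.MORPH_ELLIPSE,(n,n)))
    cs,_=cv2.findContours(d,0,1);return cv2.fitEllipse(max(cs,key=len))
for t in (45,50,55):
  E=fit((g<t).astype(np.uint8)*(np.arange(384)[:,None]<140),31);print('bore',t,E,onz(s,*E[0],.087))
E=fit(k,31);print('outer',E,onz(s,*E[0],.087))
p=onz(s,*E[0],.087)
for r in (32,36,40,44,48,52):
    u=np.nonzero(k[r])[0];j=np.argmax(np.diff(u));w=(u[j]+u[j+1])/2 ; q=onz(s,w,r,.087);d=q-p;print(r,u[0],u[j],u[j+1],u[-1],q[:2],np.degrees(np.arctan2(d[1],d[0])))
print('cap lug')
for r in (160,165,170,175): 
    u=np.nonzero(g[r,235:280]<75)[0]+235;print(r,u.min(),u.max())
for r in (215,220,225):
    u=np.nonzero(g[r,200:310]<80)[0]+200;print(r,u.min(),u.max(),onz(s,u.min(),r,.179),onz(s,u.max(),r,.179))
print(onz(s,255,157,.179))
```

```text
[181 179 179 163 133  96  75  71  69  70  68  60  51  46  47  47  45  44
  44  45  44  45  47  43  46  45  46  43  43  41  41  40  40  43  40  41
  40  41  40  41  38  38  37  37  34  36  35  36  37  37  36  38  38  36
  37  34  35  35  33  36  34  34  30  33  33  32  34  31  35  34  37  42
  53  59  60  61  62  68  99 145 172 178 181 180]
[156 117  73  54  52  49  49  50  49  50  49  46  47  47  45  43  44  44
  41  43  42  41  44  40  38  40  41  38  40  39  37  37  39  38  38  35
  33  35  35  35  35  36  35  37  37  35  34  37  37  36  38  39  40  39
  41  42  42  46  48  49  53  60  65  75  77  78  77  84 107 146 167 169
 168 170 173]
[ 217   29   73   99 4378]
bore 45 ((260.71337890625, 95.67730712890625), (35.21989059448242, 46.08718490600586), 62.960391998291016) [0.58551686 0.17371296 0.087     ]
bore 50 ((254.5694122314453, 93.0207290649414), (48.41558837890625, 60.65581512451172), 69.12045288085938) [0.58557324 0.17948477 0.087     ]
bore 55 ((253.43870544433594, 90.94477844238281), (56.707794189453125, 60.61087417602539), 79.58332061767578) [0.58679306 0.18102454 0.087     ]
outer ((253.5514373779297, 92.69251251220703), (66.70043182373047, 73.70938110351562), 83.2066879272461) [0.58549701 0.18040454 0.087     ]
32 230 234 262 266 [0.62777157 0.20212112] 27.18971008084795
36 230 235 262 267 [0.62516116 0.20065587] 27.04748834322187
40 231 235 262 267 [0.62237915 0.19956558] 27.452814527319095
44 231 236 263 267 [0.61988607 0.19769507] 26.692860220665906
48 232 236 263 267 [0.6170665  0.19658701] 27.13958967077196
52 232 236 263 268 [0.61422741 0.19547124] 27.673266771028192
cap lug
160 246 263
165 247 263
170 247 263
175 247 263
215 211 298 [0.50184512 0.17587302 0.179     ] [0.52227888 0.12458919 0.179     ]
220 211 299 [0.49866463 0.17474385 0.179     ] [0.51942907 0.12263035 0.179     ]
225 210 300 [0.49521813 0.1741987  0.179     ] [0.51655288 0.1206536  0.179     ]
[0.54650654 0.16362874 0.179     ]
```

Call:
step_arm --deltas '[0,0,-5.2,10,0,0,0,0,0,0,25,2,0,0,0,0,0,30,3,0,0,0,0,0,22,2,0,0,0,0,0,0,0,0,0,0,0,0,0,0,15,0,0,0,0,0,0,20,0,0,0,0,0,0,15,0,0,0,0,0,0,8,0,0,0,0,0,0,7,0,0,0,0,0,0,5,0,0,0,0,0,0,0,0]'

```text
time_s: 7.45
ee_pos: [0.5846, 0.1791, 0.1132]
ee_rot: [-3.142, 0.001, 0.473]
contact_force: [-0.2, 0.1, -1.0]
gripper_width: 0.0157
gripper_force: 30.0
```

Run:
```python
from h import *
s=snapshot('wrist');a=snapshot('scene')
e=sense();print(e['ee_pos'],np.degrees(e['ee_rot']),e['contact_force'],e['moment'],proj(a,[.587,.181,.1]))
im=np.hstack([s['color'][100:300,130:380],cv2.resize(a['color'][165:265,305:430],(250,200),interpolation=2)])
save({'color':cv2.resize(im,(800,320))},'w3')
```

```text
[0.58510301 0.1793819  0.11398952] [ 1.79991611e+02 -4.45711513e-02  2.70943498e+01] [0.17360459 0.12006339 0.31624759] [-0.05934104  0.00814214 -0.04433498] (np.float64(369.09306249304734), np.float64(201.57757143554002))
```

View pics/w3.png

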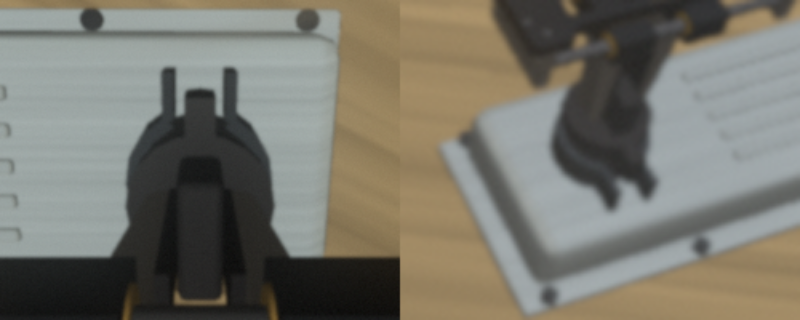

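The lug at (200,100) is centred between the cheeks at (168,90) and (230,90). The plug is about 8 mm into the mouth and there is no contact force. I'll continue down.

Call:
step_arm --deltas '[0,0,0,0,0,4,0,0,0,0,0,0,4,0,0,0,0,0,0,3,0,0,0,0,0,0,2,0,0,0,0,0,0,1,0,0,0,0,0,0,0,0,0,0,0,0,0,0,0]'

```text
time_s: 8.25
ee_pos: [0.5847, 0.1792, 0.1005]
ee_rot: [3.141, 0.0, 0.473]
contact_force: [-2.0, -1.1, 6.9]
gripper_width: 0.016
gripper_force: 30.0
```

Call:
step_arm --deltas '[0,0,0,0,0,1,0,0,0,0,0,0,0.5,0,0,0,0,0,0,0,0]'

```text
time_s: 8.55
ee_pos: [0.5847, 0.1792, 0.1004]
ee_rot: [3.141, 0.0, 0.473]
contact_force: [-6.4, -2.4, 15.1]
gripper_width: 0.0158
gripper_force: 30.0
```

Call:
step_arm --deltas '[0,0,0,0,0,-1,0,0,0,0,0,0,0,60,0,0,0,0,0,0,80,0,0,0,0,0,0,80,0,0,0,0,0,0,80,0,0,0,0,0,0,80,0,0,0,0,0,-10,80,0,0,0,0,0,-30,80,0,0,0,0,0,-40,80,0,0,0,0,0,-40,80,0,0,0,-40,0,0,80,0,0,0,-40,0,0,80,0,0,0,0,0,0,80,0,0,0,0,0,0,80]'

```text
time_s: 9.95
ee_pos: [0.5138, 0.1426, 0.2202]
ee_rot: [3.141, -0.002, 0.472]
contact_force: [1.2, 1.2, 0.2]
gripper_width: 0.0736
gripper_force: 0.0
```

Run:
```python
from h import *
s=snapshot('wrist');a=snapshot('scene');t=snapshot('top')
e=sense();print(e['ee_pos'],e['contact_force'],e['gripper_width'],proj(s,[.587,.181,.09]))
u,v=map(int,proj(s,[.587,.181,.09]));v=max(v,75);print(v)
cr=lambda c,u,v:cv2.resize(c[v-40:v+40,u-50:u+50],(400,320),interpolation=2)
im=np.hstack([cv2.resize(s['color'][max(0,v-80):v+80,u-100:u+100],(400,320)),cr(a['color'],369,205)])
save({'color':im},'w4')
```

```text
[0.5146436  0.1434447  0.21942409] [ 0.44838658 -0.1729938   0.4218446 ] 0.07350286555405447 (np.float64(254.01242084201033), np.float64(101.33364343126927))
101
```

View pics/w4.png

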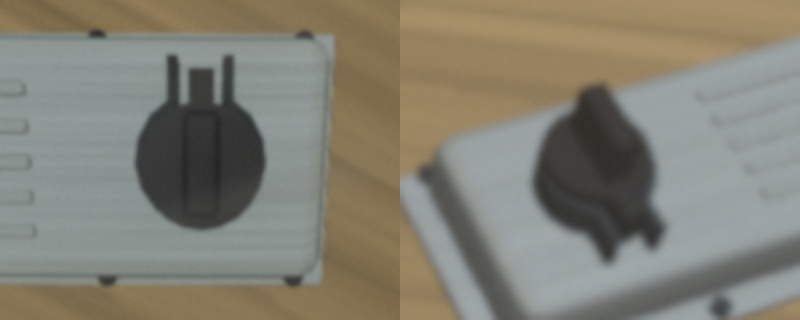

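The cap is seated: the lug lies between the cheeks at (200,90) and the rim covers the neck level. The height at contact, 0.1004 m, matches home. The arm is clear of everything.

```bash
python3 -c "
from cell import arm
print(arm.hand_in())"
```

```text
the job is handed in; nothing more can be done
None
```

The keyed cap is seated home in the filler neck with its lug in the slot, the arm never went near the other two caps, and the job was handed in at about 10 s.

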